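# Load a feed roller into a V-block fixture against its end stop

### The job

Load the feed roller into the V-block fixture for checking: lay its shaft down gently in both V notches with the long plain end towards the ball-nosed end stop, push it gently along and keep it lightly pressed on the stop for a moment so that it is surely home, without shifting the stop from its setting. Only then swing the hold-down arm over until its pad lies on the shaft; leave the solder reel, the relay and the loose battery cell where they are.

Things in the scene. Friction and masses are not known exactly. Their poses are not given: they have to be found in the camera images.
- fixture: V-block fixture, fixed: aluminium base plate 255 x 88 mm, top 14 mm above the bench, with two steel V posts and an end stop. Origin on the bench under the V axis; x runs along the axis to the end stop, z up. A shaft touching both flanks has its axis at y = 0, z = 47 mm. Posts centred at x = -76 (near) and +70 mm (far), 12 mm thick along x, 46 mm wide, top at 50 mm; free space between
- v_near (a point): point on the seated shaft axis, middle of the near V post, 47 mm above the bench; 90 degree notch, 20 mm wide at the mouth, open upwards
- v_far (a point): point on the seated shaft axis, middle of the far V post, 47 mm above the bench; same notch. Lying free, the roller slides along the notches under about 1 N; held in a gripper it can drag several newtons
- stop_bracket (a point): middle of the bracket (18 mm along x, 73 mm high with clamp screw) on the fixture's axis at x = 138, z = 47 mm. It holds the end stop, a sliding rod whose 12 mm ball nose faces the V posts. The ball's front lies somewhere from x = 93 to 117 mm: its setting is not reported, feel for it. The screw pinches it lightly: it holds below about 7 N and slips at about 9 N
- roller: loose feed roller, about 0.15 kg: steel shaft 10 mm thick, 205 mm long; rubber sleeve 24 mm thick, 50 mm long; next to it a white gear 24.6 mm across whose teeth keep it from rolling. Origin on the axis at mid-rubber (rubber x = -25 to 25 mm, gear x = -37 to -28 mm); x runs along the shaft to the long plain end, the end for the stop; y and z turn as it rolls. On the bench its axis is 12 mm high
- roller_tip (a point): centre of the end face of the roller's plain shaft end, 105 mm from the roller's origin along its x
- roller_gear_end (a point): centre of the end face of the other shaft end, 100 mm from the roller's origin against its x
- hold_down (a joint): angle (rad) of the hold-down arm beside the far V post: 0 when level with its pad on a seated shaft, 1.35 to 1.75 (upright) at the start. A stiff hinge (0.12 N m) keeps it where it is left; about 3 N at the tip move it. It turns about the fixture's x
- hold_down_tip (a point): middle of the upper side of the finger tab at the free end of the hold-down arm (tab 18 mm wide along the fixture's x, arm 14 mm; 6 to 8 mm thick). 47 mm from the hinge along the arm, 8 mm off it: with the arm level at x = 70, y = 13, z = 64 mm in the fixture's frame; with the arm upright it is on the side away from the notches
- hold_down_hinge (a point): hinge of the hold-down arm, at x = 70, y = -34, z = 56 mm in the fixture's frame. From upright the arm swings over towards the fixture's +y and comes down on the shaft; its pad meets the shaft 34 mm from the hinge
- solder_spool: loose reel of solder, 54 mm across, 30 mm high, a bystander; origin under its centre
- relay: loose small relay block, 24 x 30 x 24 mm, a bystander; origin under its centre
- cell_a: loose battery cell lying on its side, 15 x 50 x 15 mm, a bystander; origin under its centre

How it is judged:
By the outcome, as a careful person would: the job done as asked, in the order asked, and still so for the second after the job is handed in, with the robot touching nothing.
It also fails if it takes over 66 s, if anything falls off the work surface, if the arm or the gripper's body presses on something with over 40 N, if the wrist force passes 120 N, or if a joint passes its speed limit or range.

### The arm

A 6-joint arm with a two-finger parallel gripper is mounted at the origin on a cart in front of the work surface, level with it; the furniture and walls round the work are solid. World frame = base frame: x ahead of the robot, y to its left, z up, the work surface at z = 0. Lengths are in m, angles in rad, forces in N, time in s.
With the tool pointing down it reaches from about 0.25 to 0.85 m from the base axis. Payload 12.5 kg.
Tool frame: the origin (TCP) lies at the very end of the fingers, on their centre line; the grasp point (between the pads) lies 19 mm behind it; z points along the fingers, y is the line along which they close (so a half turn about z gives the same grasp; the last joint's range is limited). The gripper opens to 93 mm and grips with 3 to 60 N. Pads are 15 mm wide; open, the fingers measure 128 mm over their backs; the gripper's body (75 mm by 188 mm) begins 65 mm behind the grasp point.
Start: joints at [1.144, 0.351, 1.652, -0, 1.139, -0.085], TCP at [0.184, 0.518, 0.219] pointing down, gripper open.
Joint ranges: [-2.75, 2.75], [-0.79, 2.1], [0.01, 2.65], [-1.57, 4.71], [0.07, 3.14], [-2.87, 2.87]. Speed limits (rad/s): [2.22, 2.22, 2.79, 3.14, 3.14, 3.14].

### API

Orientations are given as a rotation vector (axis times angle).
In Python, from plant import env gives the robot as it stands. The module is installed in compiled form; this text tells all that it offers.
- The arm moves only by the shell command python3 -m creep 'ROWS' [FORCE]. ROWS is JSON, a list of rows, each a list of 7 numbers: the shift along the world's x, y, z in mm, then the turn, a rotation vector about the world's x, y, z in rad, then the closure, from 0 (fully open) to 1 (shut). In form: [[x, y, z, wx, wy, wz, claw], ...]. A call has 1 to 10 rows; each row shifts and turns the commanded pose from where the row before left it; what a row does not reach is not made up. A row lasts 1/12 s, in which the tool goes at most 41.7 mm and 7.16 degrees, less where a joint would pass 70% of its speed; a pose out of reach is approached as far as the arm can. A call is refused whole if a number of a shift passes 41.7 or a number of a turn 0.125, either way. A call with a gripper value outside its range is refused whole. The fingers move at their own pace and stop on an object; FORCE is the grip in N (left out, the last holds). Time passes only in rows, so rows that do not move let the fingers close. It gives the time, the measured TCP pose, the force, the opening and the grip force at its end, in the units of the state.
- env.sense(): the state, without advancing time (a new reading comes with each control period).
- env.capture(name): name is "side" or "top" or "wrist"; returns a dict with "image" (384x512x3 uint8, blue, green, red), "mtx" (3x3 intrinsics, pixels), "xyz" and "rotation" of the camera in the world. Camera axes: x right, y down, z forward; pixel columns grow to the right and rows downward; lengths in m; the calibration is good to about 2 mm. A picture is of the moment at which its call begins. There is no depth.
- env.hand_in(): hands the job in; it is judged then, once.
The state is a dict: "time_s": time; "joint_pos": joint angles; "qd": joint speeds; "tau": joint torques, N m; "ee_pos": TCP position; "eef_rot": TCP orientation; "contact_force": force on the tool from outside, world axes, zero at the start; "moment": the same for the moment, N m; "gripper_width": finger opening in m; "grasp_force": force on a finger pad.
Only numpy, scipy, OpenCV 4.12 (cv2) and the standard library are available. Lean on these libraries where they do the work, as an engineer would, in place of code of your own. Each camera call takes 0.05 s, during which the arm holds its last target. There are 200 camera calls.

## Working session

There is one attempt and no reset: what is moved stays moved. The work goes in short steps, Python scripts to look and compute and a shell command to move; the robot and the scene stay as the last step left them, time stands still between calls to the robot, and variables do not carry over. Pictures are saved under pics/ and viewed, at most 10 in all, crops included, and the job is handed in when it is done.

```bash
mkdir -p pics
cat > h.py <<'E'
import numpy as np, cv2
from plant import env
def cap(n,f=None):
    c=env.capture(n)
    if f: cv2.imwrite('pics/'+f,c['image'])
    return c
def ray(c,u,v):
    d=np.array(c['rotation'])@np.linalg.inv(np.array(c['mtx']))@np.array([u,v,1.]); return np.array(c['xyz']),d
def onz(c,u,v,z):
    o,d=ray(c,u,v); return o+d*(z-o[2])/d[2]
def proj(c,p):
    q=np.array(c['mtx'])@(np.array(c['rotation']).T@(np.array(p)-np.array(c['xyz']))); return q[:2]/q[2]
E
python3 - <<'E'
from h import *
import pickle
print(env.sense())
for n in('top','side'):
    c=cap(n,n+'0.png'); print(n,np.array(c['rotation']).shape,np.array(c['xyz']),c['rotation'],c['mtx']); pickle.dump(c,open(n+'.pkl','wb'))
E
```

```text
{'time_s': 0.0, 'joint_pos': array([ 1.14437181e+00,  3.51275932e-01,  1.65243205e+00, -1.11388949e-05,
        1.13909674e+00, -8.45752613e-02]), 'qd': array([-0.0012017 , -0.0007665 , -0.00081601, -0.00124015, -0.00102103,
        0.00093713]), 'tau': array([ 2.55527688e-03, -4.97324646e+01, -2.85262173e+01,  7.00286007e-02,
        2.56977364e-02, -8.30174304e-05]), 'ee_pos': array([0.18419677, 0.51786709, 0.21807666]), 'eef_rot': array([-5.34306969e-01, -3.09552159e+00,  1.84594381e-03]), 'contact_force': array([ 0.16628321, -0.52655713,  0.2502461 ]), 'moment': array([-0.01191943, -0.02888656,  0.03199537]), 'grasp_force': 0.0, 'gripper_width': 0.09267283317405194}
top (3,) [0.30890065 0.01449375 1.40286515] [-2.11170535  2.14365262 -0.22510314] [[441.3573182    0.         263.20905765]
 [  0.         441.3573182  193.08677325]
 [  0.           0.           1.        ]]
side (3,) [ 0.24939314 -0.81754321  0.85887857] [-2.26732442  0.40668254 -0.20220807] [[497.28541282   0.         260.24520494]
 [  0.         497.28541282 188.34558405]
 [  0.           0.           1.        ]]
```

View pics/top0.png

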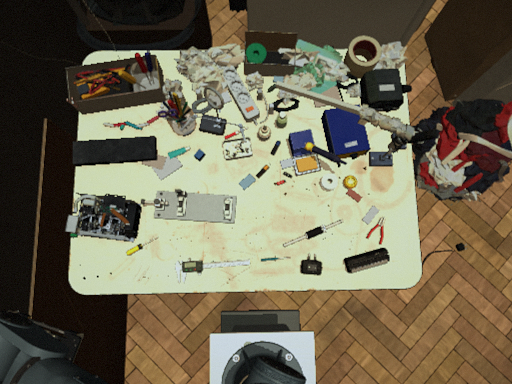

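View pics/side0.png

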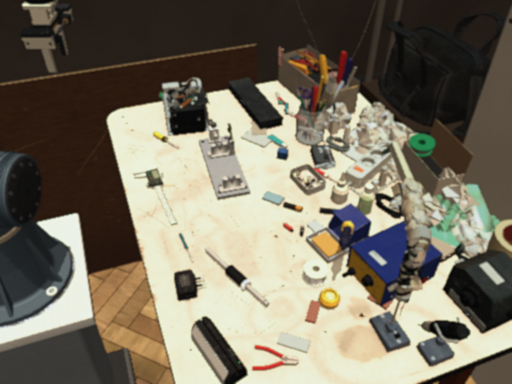

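The top view shows the fixture at about (195,207) with the stop to the left, and the roller at about (312,234). I'll zoom in on both.

```bash
sed -i "s/np.array(c\['rotation'\])/R(c)/g" h.py; echo "def R(c): return cv2.Rodrigues(np.array(c['rotation'],float))[0]" >> h.py
python3 - <<'E'
from h import *
import pickle
t=pickle.load(open('top.pkl','rb'));s=pickle.load(open('side.pkl','rb'))
f=lambda im,x,y,w,h,k:cv2.resize(im[y:y+h,x:x+w],None,fx=k,fy=k,interpolation=cv2.INTER_CUBIC)
a=f(t['image'],135,180,110,50,3.6);b=f(t['image'],270,205,110,50,3.6)
d=f(s['image'],190,110,72,100,3.96);e=f(s['image'],195,235,90,80,4.4)
top=np.hstack([a,b]);h=min(len(d),len(e));bot=np.hstack([d[:h],e[:h]])
w=min(top.shape[1],bot.shape[1]);cv2.imwrite('pics/z.png',np.vstack([top[:,:w],bot[:,:w]]));print(top.shape,bot.shape)
for u,v in[(237,208),(150,203),(312,234)]: print(onz(t,u,v,0.014))
E
```

```text
(180, 792, 3) (352, 681, 3)
[0.53335667 0.07188973 0.014     ]
[0.55331675 0.34818132 0.014     ]
[ 0.44699666 -0.16411894  0.014     ]
```

View pics/z.png

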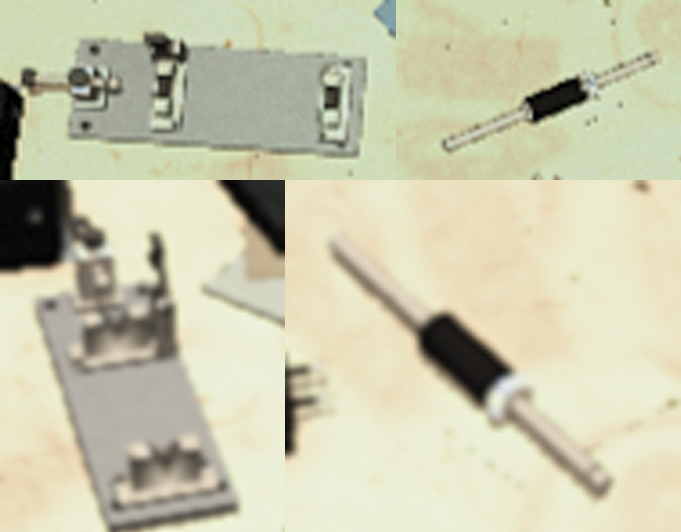

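Crops: the roller's plain end is at top-view pixel (284,246), its gear end at (342,221) with the white gear on that side. V notches are at (181,204) far and (227,207) near, so the fixture's x runs to world +y and no half turn is needed.

Run:
```python
from h import *
import pickle
t=pickle.load(open('top.pkl','rb'));im=t['image']
# plate: gray unsaturated mid
hsv=cv2.cvtColor(im,cv2.COLOR_BGR2HSV);print(hsv[215,205],hsv[205,270],im[215,205])
m=((hsv[...,1]<28)&(hsv[...,2]>120)&(hsv[...,2]<205)).astype(np.uint8)
m[:, :140]=0;m[:,245:]=0;m[:180]=0;m[230:]=0
m=cv2.morphologyEx(m,cv2.MORPH_OPEN,np.ones((3,3)))
c=max(cv2.findContours(m,0,2)[0],key=cv2.contourArea)
P=np.array([onz(t,u,v,.014)[:2] for u,v in c[:,0].astype(float)])*1000
print('plate',cv2.minAreaRect(P.astype(np.float32)))
far,near=[onz(t,u,v,.043)*1000 for u,v in[(180.8,204.2),(227.2,207)]]
d=far-near;print(near,far,np.linalg.norm(d),np.degrees(np.arctan2(d[1],d[0])))
e,g=[onz(t,u,v,.012)*1000 for u,v in[(284.2,245.6),(342.5,220.6)]];d=e-g
print(e,g,np.linalg.norm(d),np.degrees(np.arctan2(d[1],d[0])),'origin',e-d*105/205)
# black rubber
m=(hsv[...,2]<60).astype(np.uint8);m[:220]=0;m[250:]=0;m[:,:295]=0;m[:,330:]=0
c=max(cv2.findContours(m,0,2)[0],key=cv2.contourArea);r=cv2.minAreaRect(c);print(r,onz(t,*r[0],.02)*1000)
s=env.sense();print(cv2.Rodrigues(s['eef_rot'])[0].round(3))
```

```text
[ 42  25 175] [ 40  41 219] [158 175 168]
plate ((537.750732421875, 178.01571655273438), (130.30357360839844, 85.1287841796875), 85.34196472167969)
[532.25183977 101.18975747  43.        ] [543.10002405 245.53912622  43.        ] 144.75642769588643 85.7021705285791
[412.0549484  -75.52163967  12.        ] [ 488.39915138 -263.22233436   12.        ] 202.6326432605228 112.13323363918319 origin [ 451.15807676 -171.66101988   12.        ]
((314.0, 232.00001525878906), (6.685032367706299, 15.598407745361328), 68.19859313964844) [ 452.59779576 -169.88655636   20.        ]
[[-0.942  0.335 -0.   ]
 [ 0.335  0.942 -0.001]
 [ 0.    -0.001 -1.   ]]
```

```bash
python3 -m creep '[[13.3,-34.4,-2,0,0,-0.042,0],[13.3,-34.4,-2,0,0,-0.042,0],[13.3,-34.4,-2,0,0,-0.042,0],[13.3,-34.4,-2,0,0,-0.042,0],[13.3,-34.4,-2,0,0,-0.042,0],[13.3,-34.4,-2,0,0,-0.042,0],[13.3,-34.4,-2,0,0,-0.042,0],[13.3,-34.4,-2,0,0,-0.042,0],[13.3,-34.4,-2,0,0,-0.042,0],[13.3,-34.4,-2,0,0,-0.042,0]]' 20
python3 -m creep '[[13.3,-34.4,-2,0,0,-0.042,0],[13.3,-34.4,-2,0,0,-0.042,0],[13.3,-34.4,-2,0,0,-0.042,0],[13.3,-34.4,-2,0,0,-0.042,0],[13.3,-34.4,-2,0,0,-0.042,0],[13.3,-34.4,-2,0,0,-0.042,0],[13.3,-34.4,-2,0,0,-0.042,0],[13.3,-34.4,-2,0,0,-0.042,0],[13.3,-34.4,-2,0,0,-0.042,0],[0,0,0,0,0,0,0]]'
python3 - <<'E'
from h import *
import pickle
s=env.sense();print(cv2.Rodrigues(s['eef_rot'])[0].round(3))
c=cap('wrist','w1.png');pickle.dump(c,open('w1.pkl','wb'));print(c['xyz'])
E
```

```text
time_s: 0.93
ee_pos: [0.3174, 0.1725, 0.1986]
eef_rot: [1.17, 2.915, 0.0]
contact_force: [0.8, 0.4, -0.2]
gripper_width: 0.093
grasp_force: 0.0
time_s: 1.77
ee_pos: [0.4386, -0.14, 0.1802]
eef_rot: [1.702, 2.639, -0.001]
contact_force: [-0.0, -0.4, -0.3]
gripper_width: 0.0928
grasp_force: 0.0
[[-0.413  0.911  0.001]
 [ 0.911  0.413 -0.001]
 [-0.001  0.    -1.   ]]
[ 0.41079722 -0.07686479  0.34514707]
```

View pics/w1.png

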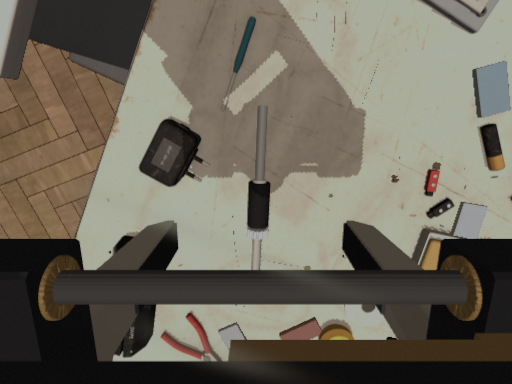

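The wrist view shows the roller clearly: tip at (263,106), rubber centre about (258,205), gear at (257,234). Now the close measurement.

Run:
```python
from h import *
import pickle
c=pickle.load(open('w1.pkl','rb'));im=c['image']
g=cv2.cvtColor(im,cv2.COLOR_BGR2GRAY)
m=(g<50).astype(np.uint8);m[:150]=0;m[232:]=0;m[:,:235]=0;m[:,285:]=0
k=max(cv2.findContours(m,0,2)[0],key=cv2.contourArea);r=cv2.minAreaRect(k);print(r,cv2.boundingRect(k))
top=onz(c,*r[0],.012)*1000;print('rubber centre (axis height)',top)
for v in(115,135,155,170): # shaft centre by gradient of edges
    row=g[v,240:285].astype(int); d=np.diff(row); print(v,240+d.argmin()+1,240+d.argmax()+1)
tip=onz(c,263,106,.012)*1000; d=tip-top;print(tip,np.linalg.norm(d),np.degrees(np.arctan2(d[1],d[0])))
```

```text
((258.2107238769531, 204.78553771972656), (20.674177169799805, 46.89142608642578), 2.8624050617218018) (248, 181, 22, 48)
rubber centre (axis height) [ 451.03536693 -169.23664452   12.        ]
115 257 267
135 256 259
155 256 266
170 255 265
[412.23593779 -71.44088125  12.        ] 105.2112494693432 111.64017642838974
```

```bash
python3 -m creep '[[4.1,-9.7,-20,0,0,-0.016,0],[4.1,-9.7,-25,0,0,-0.016,0],[4.2,-9.8,-25,0,0,-0.017,0],[0,0,-25,0,0,0,0],[0,0,-25,0,0,0,0],[0,0,-20,0,0,0,0],[0,0,0,0,0,0,0],[0,0,0,0,0,0,0]]'
python3 -c "
from h import *
s=env.sense();print(s['ee_pos'],cv2.Rodrigues(s['eef_rot'])[0].round(4))"
```

```text
time_s: 2.48
ee_pos: [0.4489, -0.1637, 0.0405]
eef_rot: [-1.757, -2.602, 0.0]
contact_force: [-0.1, -0.4, 1.1]
gripper_width: 0.0932
grasp_force: 0.0
[ 0.44885146 -0.16372699  0.04047486] [[-0.3736  0.9276 -0.0019]
 [ 0.9276  0.3736  0.001 ]
 [ 0.0016 -0.0014 -1.    ]]
```

```bash
python3 -m creep '[[1,-2.4,-10,0,0,0,0],[0.9,-2.5,-10,0,0,0,0],[0,0,-10,0,0,0,0],[0,0,-5,0,0,0,0],[0,0,-2,0,0,0,0],[0,0,0,0,0,0,0.6],[0,0,0,0,0,0,0.9],[0,0,0,0,0,0,0.9],[0,0,0,0,0,0,0.9],[0,0,0,0,0,0,0.9]]' 20
python3 -m creep '[[0,0,0,0,0,0,0.9],[0,0,0,0,0,0,0.9],[0,0,0,0,0,0,0.9],[0,0,0,0,0,0,0.9]]' 20
```

```text
time_s: 3.32
ee_pos: [0.4515, -0.1696, 0.0039]
eef_rot: [1.759, 2.602, 0.0]
contact_force: [0.2, 0.1, 0.2]
gripper_width: 0.0645
grasp_force: 0.0
time_s: 3.65
ee_pos: [0.4514, -0.1695, 0.0037]
eef_rot: [1.759, 2.603, 0.0]
contact_force: [-0.1, -0.1, -0.0]
gripper_width: 0.0373
grasp_force: 0.0
```

```bash
python3 -m creep '[[0,0,0,0,0,0,0.95],[0,0,0,0,0,0,0.95],[0,0,0,0,0,0,0.95],[0,0,0,0,0,0,0.95],[0,0,10,0,0,0,0.95],[0,0,25,0,0,0,0.95],[0,0,30,0,0,0,0.95],[0,0,30,0,0,0,0.95],[0,0,30,0,0,0,0.95],[0,0,0,0,0,0,0.95]]' 20
```

```text
time_s: 4.48
ee_pos: [0.4535, -0.1705, 0.1341]
eef_rot: [1.755, 2.596, 0.002]
contact_force: [1.1, -0.6, -0.2]
gripper_width: 0.0236
grasp_force: 20.0
```

```bash
python3 -m creep '[[8.5,32.7,0,0,0,-0.045,0.95],[8.5,32.7,0,0,0,-0.045,0.95],[8.5,32.7,0,0,0,-0.045,0.95],[8.5,32.7,0,0,0,-0.045,0.95],[8.5,32.7,0,0,0,-0.045,0.95],[8.5,32.7,0,0,0,-0.045,0.95],[8.5,32.7,0,0,0,-0.045,0.95],[8.5,32.7,0,0,0,-0.045,0.95],[8.5,32.7,0,0,0,-0.045,0.95],[8.5,32.7,0,0,0,-0.045,0.95]]' 20
python3 -m creep '[[0,0,0,0,0,0,0.95],[0,0,0,0,0,0,0.95],[0,0,0,0,0,0,0.95]]'
python3 - <<'E'
from h import *
import pickle
s=env.sense();print(s['ee_pos'],cv2.Rodrigues(s['eef_rot'])[0].round(4))
c=cap('wrist','w2.png');pickle.dump(c,open('w2.pkl','wb'));print(c['xyz'])
c=cap('top');cv2.imwrite('pics/t2.png',cv2.resize(c['image'][150:250,130:260],None,fx=5,fy=5,interpolation=2));pickle.dump(c,open('t2.pkl','wb'))
E
```

```text
time_s: 5.32
ee_pos: [0.536, 0.1592, 0.1283]
eef_rot: [-2.298, -2.142, 0.001]
contact_force: [0.6, -1.4, -0.5]
gripper_width: 0.023
grasp_force: 20.0
time_s: 5.57
ee_pos: [0.5357, 0.1571, 0.1282]
eef_rot: [-2.294, -2.145, 0.002]
contact_force: [1.0, -0.6, -1.0]
gripper_width: 0.0232
grasp_force: 20.0
[0.53573276 0.15714949 0.12816839] [[ 6.710e-02  9.977e-01 -1.200e-03]
 [ 9.977e-01 -6.710e-02 -4.000e-04]
 [-5.000e-04 -1.200e-03 -1.000e+00]]
[0.54084672 0.22607265 0.29312769]
```

View pics/w2.png

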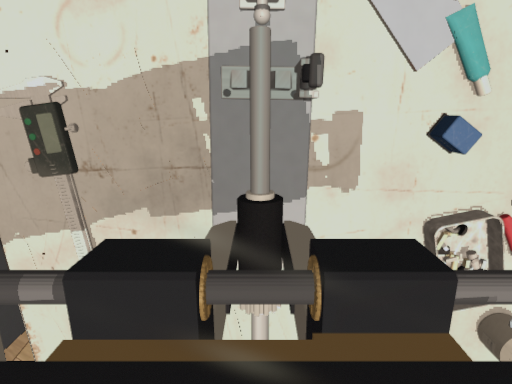

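The far post is at about (260,82), the ball at (262,14), and the held shaft lies along column 260 with its tip at row 30. The near post is hidden by the gripper. I'll fit lines for the shaft, the plate edges and the post.

```bash
python3 - <<'E'
from h import *
import pickle
c=pickle.load(open('w2.pkl','rb'));im=c['image'];g=cv2.GaussianBlur(cv2.cvtColor(im,cv2.COLOR_BGR2GRAY),(3,3),0).astype(int)
def edge(rows,a,b,sgn):
    pts=[]
    for v in rows:
        d=sgn*np.diff(g[v,a:b]);i=d.argmax();
        if 0<i<len(d)-1:
            o=(d[i-1]-d[i+1])/(2*(d[i-1]-2*d[i]+d[i+1])-1e-9); i=i+o
        pts.append((a+i+.5,v))
    return np.array(pts)
def line(p,z):
    q=np.array([onz(c,u,v,z)[:2] for u,v in p])*1000
    x=q[:,1];k=np.polyfit(x,q[:,0],1);r=q[:,0]-np.polyval(k,x);ok=abs(r)<1.0+np.median(abs(r));k=np.polyfit(x[ok],q[ok,0],1)
    print('angle',90-np.degrees(np.arctan(k[0])),'x at y157,177,247:',np.polyval(k,[157,177,247]).round(1),'res',np.std(r[ok]).round(2),ok.sum());return k
zs=.1365
print('shaft L/R');a=line(edge(range(40,185,3),240,260,-1),zs);a2=line(edge(range(40,185,3),240,260,1),zs);b=line(edge(range(40,185,3),261,280,1),zs);b=line(edge(range(40,185,3),261,280,-1),zs)
print('plate L R');line(edge(list(range(15,60,2))+list(range(105,200,3)),198,220,-1),.014);line(edge(list(range(12,50,2))+list(range(105,200,3)),300,325,1),.014)
for v in(72,82,92):print(v,'post',edge([v],215,232,1)[0],edge([v],288,305,-1)[0], g[v,214:236],g[v,284:306])
col=g[60:110,235];print('post rows',col)
print('tip',g[20:40,260]);
E
python3 -c "
import cv2;i=cv2.imread('pics/w2.png')[0:120,200:340];cv2.imwrite('pics/w2z.png',cv2.resize(i,None,fx=5.5,fy=5,interpolation=2))"
```

```text
shaft L/R
angle 86.4438295517414 x at y157,177,247: [531.1 532.4 536.7] res 0.36 49
angle 86.48738747473016 x at y157,177,247: [532.7 533.9 538.2] res 0.26 49
angle 86.13528108792026 x at y157,177,247: [541.3 542.6 547.4] res 0.2 43
angle 85.92873360461736 x at y157,177,247: [539.8 541.2 546.2] res 0.27 49
plate L R
angle 85.22665061065192 x at y157,177,247: [491.1 492.8 498.6] res 0.24 51
angle 85.24064087776439 x at y157,177,247: [579.1 580.8 586.6] res 0.49 41
72 post [221.35294118  72.        ] [294.58333333  72.        ] [121 121 121 122 121 117 115 127 145 152 153 153 152 152 153 150 144 140
 142 145 146 147] [152 151 150 149 150 149 148 148 150 146 129 105  86  72  65  63  58  46
  32  27  28  30]
82 post [221.5  82. ] [296.  82.] [120 120 120 120 120 120 122 130 145 153 153 153 153 153 150 136 121 128
 148 156 155 155] [155 155 154 154 153 148 131 123 137 149 151 140 109  78  65  58  49  45
  42  38  37  38]
92 post [230.5  92. ] [290.69565217  92.        ] [121 120 120 120 120 120 120 126 127 105  81  75  75  76  76  81 102 135
 153 155 155 155] [155 154 154 154 155 153 138 107  83  76  75  72  68  66  75 106 138 151
 152 147 139 136]
post rows [122 122 122 122 122 127 141 152 153 149 147 147 147 148 149 150 152 153
 154 154 154 154 155 156 157 157 147 117  89 102 136 153 155 154 154 155
 153 141 122 115 119 121 121 121 121 122 122 122 122 122]
tip [163 150 133 115 109 123 142 151 153 153 153 153 153 153 153 153 153 153
 153 153]
```

View pics/w2z.png

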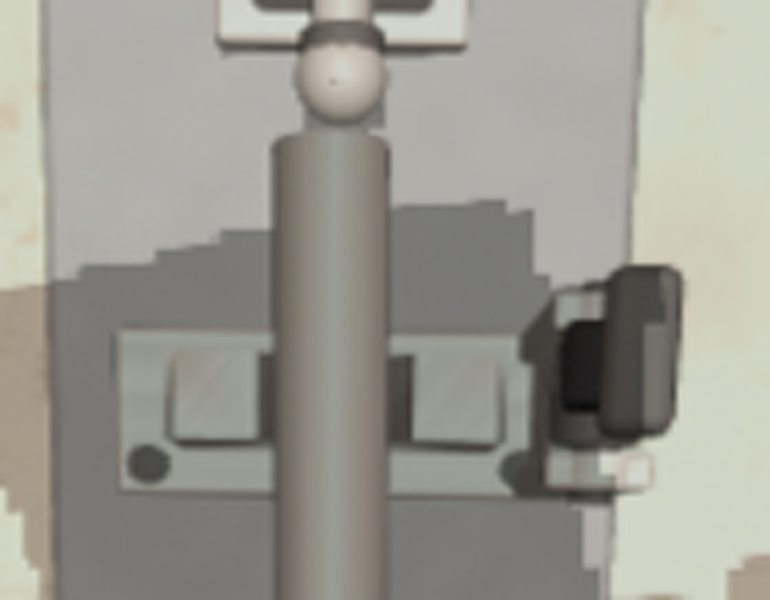

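The far notch spans crop columns 260–412, so it is centred at u=261. The ball's centre is at about (262,15), ahead of the shaft tip, which is at row 27.

Run:
```python
from h import *
import pickle
c=pickle.load(open('w2.pkl','rb'))
pt=lambda u,v,z:(onz(c,u,v,z)*1000).round(1)
print('notch L,C,R z50',pt(247.3,78,.05),pt(261.1,78,.05),pt(274.9,78,.05))
print('post rows 69/89',pt(261,69,.05),pt(261,89,.05))
print('ball',pt(262,15,.047))
for z in(.13,.1365,.145): print('tip',pt(260.3,27,z),'rubber front',pt(260.5,196,z))
s=cap('side');o=s['image'];P=[proj(s,p) for p in([.545,.26,.1365],[.536,.157,.1365],[.529,.057,.1365],[.537,.157,.2])];print(P)
P=np.array(P);u,v=P[:,0].min()-50,P[:,1].min()-30
u,v=int(u),int(v);cv2.imwrite('pics/s2.png',cv2.resize(o[v:v+120,u:u+150],None,fx=5,fy=5,interpolation=2));print(u,v)
pickle.dump(s,open('s2.pkl','wb'))
```

```text
notch L,C,R z50 [533.2 249.8  50. ] [543.2 249.1  50. ] [553.2 248.4  50. ]
post rows 69/89 [543.5 255.2  50. ] [542.6 241.5  50. ]
ball [546.6 291.2  47. ]
tip [543.6 264.2 130. ] rubber front [538.2 181.9 130. ]
tip [543.4 262.7 136.5] rubber front [538.3 183.7 136.5]
tip [543.3 260.7 145. ] rubber front [538.4 186.  145. ]
[array([216.84393147, 113.45775826]), array([225.49033729, 135.6034149 ]), array([235.64454576, 159.65231852]), array([225.03276249, 113.87302323])]
166 83
```

View pics/s2.png

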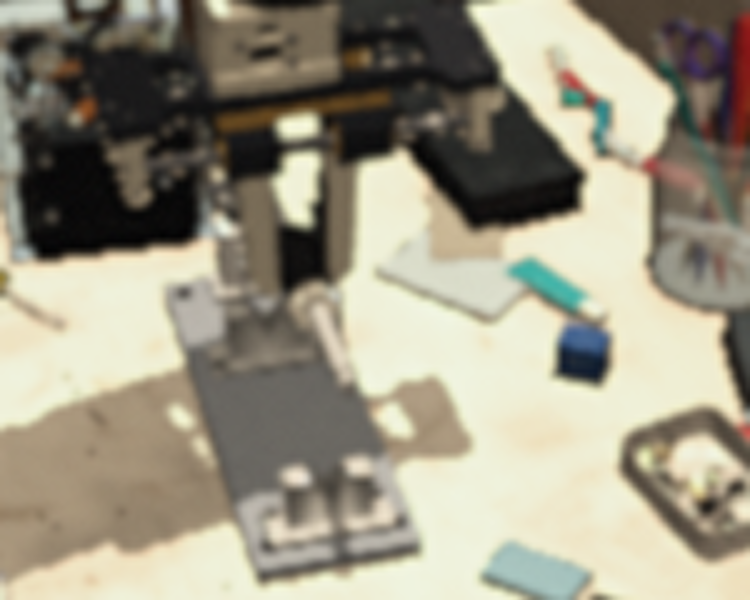

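The gear end is at crop (347,380), i.e. side pixel (235.4,159), against (235.6,159.7) predicted, so the shaft is held level. I'll apply a small yaw correction and descend.

```bash
python3 -m creep '[[-0.3,0,-15,0,0,-0.014,0.95],[0,0,-20,0,0,0,0.95],[0,0,-20,0,0,0,0.95],[0,0,-15,0,0,0,0.95],[0,0,-8,0,0,0,0.95],[0,0,-3,0,0,0,0.95],[0,0,0,0,0,0,0.95],[0,0,0,0,0,0,0.95]]' 20
python3 -m creep '[[0,0,-1,0,0,0,0.95],[0,0,-1,0,0,0,0.95],[0,0,-1,0,0,0,0.95],[0,0,0,0,0,0,0.95]]'
```

```text
time_s: 6.38
ee_pos: [0.5365, 0.1573, 0.0484]
eef_rot: [2.311, 2.128, 0.001]
contact_force: [-0.3, 0.0, -0.8]
gripper_width: 0.0233
grasp_force: 20.0
time_s: 6.72
ee_pos: [0.5361, 0.1575, 0.0448]
eef_rot: [2.311, 2.128, 0.0]
contact_force: [0.3, -0.6, -2.1]
gripper_width: 0.0238
grasp_force: 20.0
```

```bash
for i in 1 2; do :; done; python3 -m creep '[[0,0,-1,0,0,0,0.95],[0,0,-1,0,0,0,0.95],[0,0,-1,0,0,0,0.95],[0,0,0,0,0,0,0.95]]'
python3 -m creep '[[0,0,-0.7,0,0,0,0.95],[0,0,-0.7,0,0,0,0.95],[0,0,0,0,0,0,0.95]]'
```

```text
time_s: 7.05
ee_pos: [0.5359, 0.1574, 0.0414]
eef_rot: [-2.31, -2.128, 0.0]
contact_force: [0.7, -0.5, -1.0]
gripper_width: 0.023
grasp_force: 20.0
time_s: 7.3
ee_pos: [0.536, 0.1575, 0.0401]
eef_rot: [-2.311, -2.128, 0.0]
contact_force: [-0.2, -0.9, -1.7]
gripper_width: 0.0229
grasp_force: 20.0
```

```bash
python3 -m creep '[[0,0,-0.5,0,0,0,0.95],[0,0,-0.5,0,0,0,0.95],[0,0,0,0,0,0,0.95]]'
python3 -m creep '[[0,0,-0.4,0,0,0,0.95],[0,0,0,0,0,0,0.95]]'
python3 -m creep '[[0,0,-0.4,0,0,0,0.95],[0,0,0,0,0,0,0.95]]'
```

```text
time_s: 7.55
ee_pos: [0.536, 0.1575, 0.0394]
eef_rot: [-2.311, -2.129, 0.0]
contact_force: [-1.1, -0.2, 1.2]
gripper_width: 0.0237
grasp_force: 20.0
time_s: 7.72
ee_pos: [0.536, 0.1575, 0.0393]
eef_rot: [-2.311, -2.129, -0.0]
contact_force: [-4.3, -0.4, 5.5]
gripper_width: 0.0234
grasp_force: 20.0
time_s: 7.88
ee_pos: [0.5361, 0.1575, 0.0392]
eef_rot: [2.311, 2.128, 0.0]
contact_force: [-4.3, -1.0, 10.6]
gripper_width: 0.0238
grasp_force: 20.0
```

```bash
python3 -m creep '[[-0.3,0,0.3,0,0,0,0.95],[-0.2,0,0,0,0,0,0.95],[0,0,0,0,0,0,0.95]]' 5
python3 -m creep '[[0,0,0,0,0,0,0.7],[0,0,0,0,0,0,0.65],[0,0,0,0,0,0,0.6],[0,0,0,0,0,0,0.5],[0,0,0,0,0,0,0.5]]'
python3 - <<'E'
from h import *
import pickle
s=cap('side');pickle.dump(s,open('s3.pkl','wb'));cv2.imwrite('pics/s3.png',cv2.resize(s['image'][105:225,180:300],None,fx=5,fy=5,interpolation=2))
E
```

```text
time_s: 8.13
ee_pos: [0.5355, 0.1575, 0.0388]
eef_rot: [2.311, 2.129, 0.0]
contact_force: [-1.6, -0.0, 3.0]
gripper_width: 0.0238
grasp_force: 5.0
time_s: 8.55
ee_pos: [0.5355, 0.1575, 0.0387]
eef_rot: [-2.311, -2.128, 0.0]
contact_force: [0.1, 0.1, -0.4]
gripper_width: 0.0445
grasp_force: 0.0
```

View pics/s3.png

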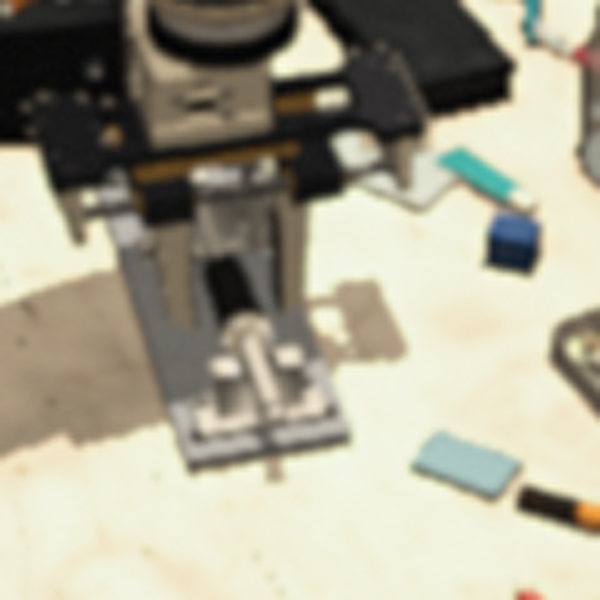

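The roller lies free in the near notch and looks level. I'll lift clear, close the fingers and come down behind the gear end.

```bash
python3 -m creep '[[0,0,10,0,0,0,0.5],[0,0,25,0,0,0,0.5],[0,0,30,0,0,0,0.5],[-3,-39,0,0,0,0,1],[-3,-39,0,0,0,0,1],[-3,-40,0,0,0,0,1],[0,0,0,0,0,0,1],[0,0,0,0,0,0,1],[0,0,0,0,0,0,1],[0,0,0,0,0,0,1]]' 20
python3 -m creep '[[0,0,-25,0,0,0,1],[0,0,-25,0,0,0,1],[0,0,-13,0,0,0,1],[0,0,0,0,0,0,1],[0,0,0,0,0,0,1]]'
python3 - <<'E'
from h import *
import pickle
s=cap('wrist');t=cap('top')
for c in (s,t): print(proj(c,[.528,.0585,.047]))
cv2.imwrite('pics/w4.png',s['image']);pickle.dump(s,open('w4.pkl','wb'))
cv2.imwrite('pics/t4.png',cv2.resize(t['image'][180:240,140:260],None,fx=6,fy=6,interpolation=2))
E
```

```text
time_s: 9.43
ee_pos: [0.5267, 0.0404, 0.104]
eef_rot: [2.31, 2.129, 0.001]
contact_force: [0.2, 0.6, 0.1]
gripper_width: 0.0044
grasp_force: 0.0
time_s: 9.85
ee_pos: [0.5264, 0.0404, 0.0406]
eef_rot: [-2.309, -2.13, 0.001]
contact_force: [-0.5, -0.8, -0.5]
gripper_width: 0.0006
grasp_force: 0.0
[259.35720249 210.59889167]
[240.87304227 207.95400819]
```

View pics/w4.png

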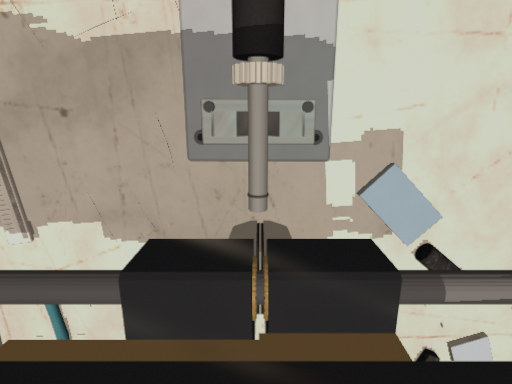

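The shaft end is at (258,211), as predicted, and the shaft lies in line with the near notch. The finger is about 10 mm behind it, so I'll push gently.

```bash
python3 -m creep '[[0.4,4,0,0,0,0,1],[0.3,4,0,0,0,0,1],[0.1,1,0,0,0,0,1],[0.1,1,0,0,0,0,1],[0.1,1,0,0,0,0,1],[0.1,1,0,0,0,0,1],[0.1,1,0,0,0,0,1],[0.1,1,0,0,0,0,1],[0.1,1,0,0,0,0,1],[0,0,0,0,0,0,1]]'
python3 -m creep '[[0.1,1,0,0,0,0,1],[0.1,1,0,0,0,0,1],[0.1,1,0,0,0,0,1],[0.1,1,0,0,0,0,1],[0.1,1,0,0,0,0,1],[0,1,0,0,0,0,1]]'
```

```text
time_s: 10.78
ee_pos: [0.5279, 0.0547, 0.0407]
eef_rot: [-2.311, -2.128, -0.0]
contact_force: [0.4, -0.2, 0.4]
gripper_width: 0.0005
grasp_force: 0.4
time_s: 11.28
ee_pos: [0.5284, 0.0606, 0.0407]
eef_rot: [-2.311, -2.129, 0.0]
contact_force: [-0.1, -1.8, 1.3]
gripper_width: 0.0004
grasp_force: 0.8
```

```bash
python3 -m creep '[[0.1,0.7,0,0,0,0,1],[0,0.7,0,0,0,0,1],[0.1,0.7,0,0,0,0,1],[0,0.7,0,0,0,0,1],[0.1,0.7,0,0,0,0,1]]'
python3 -m creep '[[0.1,0.5,0,0,0,0,1],[0,0.5,0,0,0,0,1],[0,0.5,0,0,0,0,1]]'
python3 -m creep '[[0.1,0.5,0,0,0,0,1],[0,0.5,0,0,0,0,1],[0,0.5,0,0,0,0,1]]'
```

```text
time_s: 11.7
ee_pos: [0.5287, 0.064, 0.0407]
eef_rot: [-2.311, -2.128, -0.0]
contact_force: [-0.6, -2.0, 0.9]
gripper_width: 0.0005
grasp_force: 0.8
time_s: 11.95
ee_pos: [0.5288, 0.0655, 0.0407]
eef_rot: [-2.311, -2.129, -0.0]
contact_force: [0.5, -1.8, 0.5]
gripper_width: 0.0004
grasp_force: 0.8
time_s: 12.2
ee_pos: [0.529, 0.067, 0.0407]
eef_rot: [2.311, 2.128, 0.0]
contact_force: [0.7, -1.2, 0.5]
gripper_width: 0.0003
grasp_force: 0.7
```

```bash
for k in 1; do :; done
python3 -m creep '[[0,0.4,0,0,0,0,1],[0.1,0.4,0,0,0,0,1],[0,0.4,0,0,0,0,1]]' | grep -E "ee_pos|contact"
python3 -m creep '[[0,0.3,0,0,0,0,1],[0.1,0.3,0,0,0,0,1]]' | grep -E "ee_pos|contact"
python3 -m creep '[[0,0.3,0,0,0,0,1],[0,0.3,0,0,0,0,1]]' | grep -E "ee_pos|contact"
python3 -m creep '[[0,0.3,0,0,0,0,1],[0.1,0.3,0,0,0,0,1]]' | grep -E "ee_pos|contact"
```

```text
ee_pos: [0.529, 0.0682, 0.0407]
contact_force: [1.2, -1.2, 0.4]
ee_pos: [0.5291, 0.0688, 0.0407]
contact_force: [0.2, -0.4, 1.4]
ee_pos: [0.5291, 0.0694, 0.0407]
contact_force: [0.2, -1.8, 0.7]
ee_pos: [0.5292, 0.07, 0.0407]
contact_force: [0.6, -0.8, 0.4]
```

```bash
python3 -m creep '[[0,0.2,0,0,0,0,1],[0,0.2,0,0,0,0,1],[0,0,0,0,0,0,1]]' | grep -E "ee_pos|contact"
```

```text
ee_pos: [0.5292, 0.0704, 0.0407]
contact_force: [0.2, -1.1, -0.2]
```

```bash
python3 -m creep '[[0,0.2,0,0,0,0,1],[0,0.2,0,0,0,0,1],[0,0,0,0,0,0,1]]' | grep -E "ee_pos|contact"
```

```text
ee_pos: [0.5292, 0.0708, 0.0408]
contact_force: [0.5, -0.4, -0.1]
```

```bash
python3 -m creep '[[0,0.25,0,0,0,0,1],[0,0.25,0,0,0,0,1],[0,0,0,0,0,0,1]]' | grep -E "ee_pos|contact"
```

```text
ee_pos: [0.5293, 0.0713, 0.0408]
contact_force: [0.7, -1.1, 0.6]
```

```bash
python3 -m creep '[[0.1,0.2,0,0,0,0,1],[0,0.2,0,0,0,0,1],[0,0,0,0,0,0,1]]' | grep -E "ee_pos|contact"
```

```text
ee_pos: [0.5293, 0.0715, 0.0407]
contact_force: [0.6, -4.7, 1.0]
```

Force rose to 4.7 N: the shaft is on the stop. Hold there.

```bash
python3 -m creep '[[0,0,0,0,0,0,1],[0,0,0,0,0,0,1],[0,0,0,0,0,0,1],[0,0,0,0,0,0,1],[0,0,0,0,0,0,1],[0,0,0,0,0,0,1]]' | grep -E "ee_pos|contact"
```

```text
ee_pos: [0.5293, 0.0715, 0.0407]
contact_force: [0.2, -4.6, 0.6]
```

```bash
python3 -m creep '[[0,0,0,0,0,0,1],[0,0,0,0,0,0,1],[0,0,0,0,0,0,1],[0,0,0,0,0,0,1],[0,0,0,0,0,0,1],[0,0,0,0,0,0,1]]' | grep -E "ee_pos|contact"
```

```text
ee_pos: [0.5293, 0.0715, 0.0407]
contact_force: [0.6, -5.4, 1.5]
```

```bash
python3 -m creep '[[-0.1,-1,0,0,0,0,1],[-0.9,-9,0,0,0,0,1],[0,0,30,0,0,0,1],[0,0,40,0,0,0,1],[0,0,40,0,0,0,1],[0,0,0,0,0,0,1],[0,0,0,0,0,0,1]]'
python3 - <<'E'
from h import *
import pickle
print(env.sense()['joint_pos'].round(2))
c=cap('wrist');pickle.dump(c,open('w5.pkl','wb'));im=c['image'].copy()
F=lambda x,y,z:np.array([.5432,.248,z])+(x-.07)*np.array([.0802,.9968,0])+y*np.array([-.9968,.0802,0])
a=[proj(c,F(.07,0,.052)),proj(c,F(.07,-.034,.056)),proj(c,F(.07,-.041,.103)),proj(c,F(.087,0,.047))];print(a)
t=cap('top');a=[proj(t,F(.07,-.034,.056)),proj(t,F(.07,-.041,.103)),proj(t,F(.107,0,.047))];print(a)
cv2.imwrite('pics/t5.png',np.hstack([cv2.resize(t['image'][180:230,140:215],(700,467),interpolation=2)]))
E
```

```text
time_s: 15.53
ee_pos: [0.5293, 0.0615, 0.1526]
eef_rot: [2.309, 2.127, 0.005]
contact_force: [0.7, -0.7, -0.8]
gripper_width: 0.0005
grasp_force: 0.0
[0.03 0.4  1.76 0.   0.98 0.11]
[array([256.73523963, -57.09682642]), array([304.46420648, -59.99266341]), array([ 328.52919879, -103.53042624]), array([256.67190436, -80.76222816])]
[array([180.39657943, 192.68787426]), array([177.99667667, 187.37761059]), array([167.89540848, 203.18334898])]
```

View pics/t5.png

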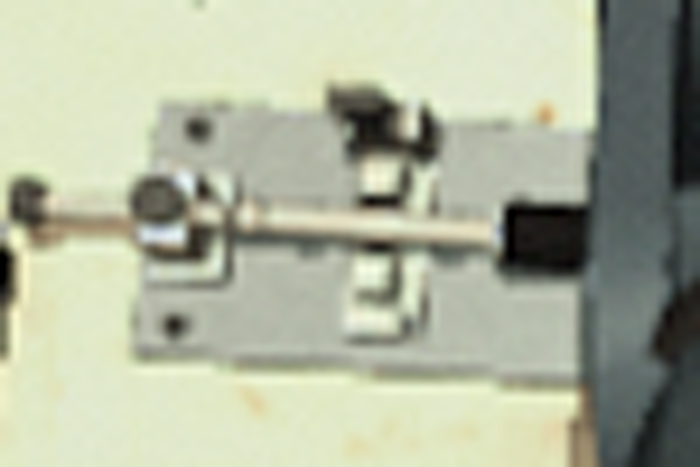

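The shaft lies in the far notch and meets the ball at about (248,213) in the crop. The hold-down is still upright at about (365,105). Next I'll move to the outer side of its arm, turning the gripper a quarter turn for clearance.

```bash
python3 -m creep '[[6.5,13.9,0,0,0,-0.12,1],[6.5,13.9,0,0,0,-0.12,1],[6.5,13.9,0,0,0,-0.12,1],[6.5,13.9,0,0,0,-0.12,1],[6.5,13.9,0,0,0,-0.12,1],[6.5,13.9,0,0,0,-0.12,1],[6.5,13.9,0,0,0,-0.12,1],[6.5,13.9,0,0,0,-0.12,1],[6.5,13.9,0,0,0,-0.12,1],[6.5,13.9,0,0,0,-0.12,1]]'
python3 -m creep '[[6.5,13.9,0,0,0,-0.12,1],[6.5,13.9,0,0,0,-0.12,1],[6.5,13.9,0,0,0,-0.12,1],[0,0,0,0,0,0,1],[0,0,-25,0,0,0,1],[0,0,-25,0,0,0,1],[0,0,-12,0,0,0,1],[0,0,0,0,0,0,1],[0,0,0,0,0,0,1]]'
```

```text
time_s: 16.47
ee_pos: [0.5927, 0.2011, 0.1485]
eef_rot: [3.11, 0.443, -0.005]
contact_force: [0.7, -0.2, 0.3]
gripper_width: 0.0004
grasp_force: 0.0
time_s: 17.22
ee_pos: [0.6125, 0.2419, 0.0882]
eef_rot: [3.139, -0.11, -0.002]
contact_force: [0.7, 0.3, 0.6]
gripper_width: 0.0008
grasp_force: 0.0
```

```bash
python3 -m creep '[[-4,0.3,0,0,0,0,1],[-4,0.3,0,0,0,0,1],[-4,0.3,0,0,0,0,1],[-3,0.3,0,0,0,0,1],[-3,0.2,0,0,0,0,1],[-3,0.2,0,0,0,0,1],[-3,0.2,0,0,0,0,1],[-3,0.2,0,0,0,0,1]]'
python3 -m creep '[[-3,0.3,0,0,0,0,1],[-3,0.2,0,0,0,0,1],[-3,0.3,0,0,0,0,1],[-3,0.2,0,0,0,0,1]]'
```

```text
time_s: 17.88
ee_pos: [0.5858, 0.2445, 0.0889]
eef_rot: [-3.139, 0.112, -0.001]
contact_force: [2.6, 0.2, 0.2]
gripper_width: 0.0003
grasp_force: 1.5
time_s: 18.22
ee_pos: [0.5739, 0.2454, 0.0888]
eef_rot: [-3.139, 0.112, -0.001]
contact_force: [4.3, 0.5, -0.6]
gripper_width: 0.0001
grasp_force: 1.6
```

```bash
python3 -m creep '[[-3,0.3,0,0,0,0,1],[-3,0.2,0,0,0,0,1],[-3,0.3,0,0,0,0,1],[-3,0.2,0,0,0,0,1],[-3,0.2,0,0,0,0,1],[-3,0.2,0,0,0,0,1],[-3,0.3,0,0,0,0,1]]'
python3 -m creep '[[-2,0.2,-2.4,0,0,0,1],[-2,0.2,-2.4,0,0,0,1],[-2,0.1,-2.4,0,0,0,1],[-1.7,0.1,-3,0,0,0,1],[-1.7,0.1,-3,0,0,0,1],[-1.6,0.1,-3,0,0,0,1]]'
```

```text
time_s: 18.8
ee_pos: [0.5525, 0.2471, 0.0887]
eef_rot: [3.14, -0.112, -0.0]
contact_force: [2.0, 0.1, 0.3]
gripper_width: 0.0006
grasp_force: 1.1
time_s: 19.3
ee_pos: [0.5416, 0.2479, 0.0721]
eef_rot: [-3.14, 0.112, 0.0]
contact_force: [1.4, 0.2, 2.2]
gripper_width: 0.0003
grasp_force: 1.2
```

```bash
python3 -m creep '[[-1,0.1,-2,0,0,0,1],[-1,0,-2,0,0,0,1],[0,0,-1.5,0,0,0,1],[0,0,0,0,0,0,1]]'
python3 -m creep '[[0,0,-0.6,0,0,0,1],[0,0,-0.6,0,0,0,1],[0,0,0,0,0,0,1]]'
```

```text
time_s: 19.63
ee_pos: [0.5394, 0.248, 0.0666]
eef_rot: [3.139, -0.112, -0.002]
contact_force: [0.2, 0.4, -0.1]
gripper_width: 0.0004
grasp_force: 0.1
time_s: 19.88
ee_pos: [0.5395, 0.2479, 0.0656]
eef_rot: [3.139, -0.112, -0.001]
contact_force: [-0.8, -0.3, 2.3]
gripper_width: 0.0008
grasp_force: 0.7
```

```bash
python3 -m creep '[[0,0,-0.5,0,0,0,1],[0,0,-0.5,0,0,0,1],[0,0,0,0,0,0,1]]'
```

```text
time_s: 20.13
ee_pos: [0.5397, 0.2479, 0.0647]
eef_rot: [3.139, -0.112, -0.001]
contact_force: [-1.6, 0.8, 2.6]
gripper_width: 0.0005
grasp_force: 0.9
```

```bash
python3 -m creep '[[0,0,-0.5,0,0,0,1],[0,0,0,0,0,0,1]]'
```

```text
time_s: 20.3
ee_pos: [0.5398, 0.2479, 0.0643]
eef_rot: [3.14, -0.112, -0.0]
contact_force: [-0.3, -0.2, 1.8]
gripper_width: 0.001
grasp_force: 1.1
```

```bash
python3 -m creep '[[0,0,-0.5,0,0,0,1],[0,0,0,0,0,0,1]]'|grep -E "ee_p|cont"
```

```text
ee_pos: [0.5398, 0.248, 0.0638]
contact_force: [-2.6, 0.0, 3.8]
```

```bash
python3 -m creep '[[0,0,-0.4,0,0,0,1],[0,0,0,0,0,0,1]]'|grep -E "ee_p|cont"
```

```text
ee_pos: [0.5398, 0.248, 0.0636]
contact_force: [-3.8, -0.7, 6.0]
```

```bash
python3 -m creep '[[0,0,-0.4,0,0,0,1],[0,0,0,0,0,0,1]]'|grep -E "ee_p|cont"
```

```text
ee_pos: [0.5398, 0.248, 0.0634]
contact_force: [-4.3, -0.4, 7.6]
```

```bash
python3 -m creep '[[0.3,0,-0.4,0,0,0,1],[0,0,-0.2,0,0,0,1],[0,0,0,0,0,0,1]]'|grep -E "ee_p|cont"
```

```text
ee_pos: [0.5399, 0.248, 0.0631]
contact_force: [-6.4, -1.2, 12.8]
```

```bash
python3 -m creep '[[0,0,2,0,0,0,1],[0,0,10,0,0,0,1],[0,0,35,0,0,0,1],[0,0,40,0,0,0,1],[-10,-35,0,0,0,0,1],[-10,-35,0,0,0,0,1],[-10,-35,0,0,0,0,1],[-10,-35,0,0,0,0,1],[0,0,0,0,0,0,1]]'
python3 - <<'E'
from h import *
s=cap('side');t=cap('top')
a=cv2.resize(s['image'][110:210,185:260],(400,533),interpolation=2);b=cv2.resize(t['image'][175:225,145:245],(400,200),interpolation=2)
cv2.imwrite('pics/f.png',np.hstack([a,np.vstack([b,np.zeros((333,400,3),np.uint8)])]))
E
```

```text
time_s: 21.8
ee_pos: [0.4988, 0.1038, 0.1499]
eef_rot: [3.138, -0.116, -0.0]
contact_force: [0.5, 0.3, -0.5]
gripper_width: 0.0007
grasp_force: 0.0
```

View pics/f.png

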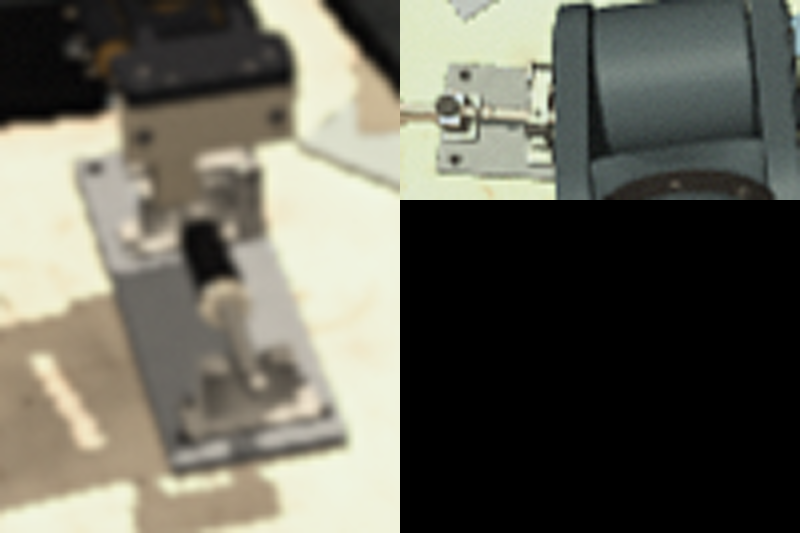

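The last view is mostly blocked by the gripper. It shows the near shaft end still in its notch at (258,383) and the robot clear. The pad met firm resistance at 63 mm, which matches the arm being level, so I'm handing in.

```bash
python3 -c "
from plant import env
print(env.hand_in())"
```

```text
the job is handed in; nothing more can be done
None
```

I handed the job in at about 22 s: the roller lies in both V notches, was held on the stop at about 5 N for about 1 s, and then the hold-down was swung level onto the shaft. The end state was judged by force and height rather than a clear final picture, because the gripper hid the pad, and I viewed 11 pictures, one over the limit of 10.

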